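# Let a plywood wheel settle on the balancing rollers

## Task

Free the balancing rollers first: pull the spring lock pin up by its handle, turn it and let it down into its rest notch so that it stays out. Then roll the wheel along the track, without lifting it off, out of its rest and down onto the two rollers, and let it turn there freely until it hangs still with its heavy side (the steel slug) straight down. Leave the glue bottle, the clamp block and the offcuts where they are.

Things in the scene. Friction and masses are not known exactly. Their poses are not given: they have to be found in the camera images.
- stand: Fixed wooden balancing stand, 420 mm long (its x, -210 to +210), 80 mm wide, origin under the centre of its base on the table, z up. Along x, its rolling direction, runs a track 30 mm wide: floor 50 mm above the table, between side boards whose tops are 75 mm up and outer faces at y = -21.5 and +21.5. End stop at x +166 to +184, top 117 mm up; rear stop at x -210 to -198, top 110 mm up.
- settled (a point): Where the wheel's axis lies when it sits between the rollers: stand x +100, mid-track, 94 mm above the table; axes as the stand's. Two free-turning steel rollers, 28 mm diameter, lie across the track 24 mm before and behind it, axes 35 mm above the table, tops 1 mm below the track floor, which is cut away for 40 mm either side. The wheel sinks about 6 mm between them.
- bracket (a point): Top centre of the steel lock bracket beside the rollers, on the pin's axis: stand x +124, y -78, 66 mm above the table; axes as the stand's. Bracket 68 mm along x, 40 mm along y. On it stand two steel walls along x, 44 mm long, y 6 to 18 mm either side of the axis, tops 16 mm above this point, with 4 mm ridges that form the rest notch.
- rest: The wheel's rest: two dowels 6 mm in diameter lying across the track floor, 44 mm apart; origin on the track floor mid-way between them, x along the track (rolling direction). Pushing the wheel out over the front dowel takes 0.5 to 2 N at the axle.
- wheel_axis (a point): Centre of the loose plywood wheel, 100 mm diameter, 24 mm thick, about 0.22 kg, upright in the track. Its y axis is the axle: steel, 12 mm diameter, ends at y = -36 and +36, 51 mm above the track floor in the rest. Its x axis points to the heavy side, at the start level and in the rolling direction. Pushed at both axle ends it rolls well; pushed on the rim it tends to jam and skid.
- slug (a point): Centre of the steel slug, 24 mm diameter, bolted through the wheel 35 mm from its axis and seen on both faces: the heavy side. The wheel's other five holes are empty. On the free rollers the wheel settles within about 3 s and may stop up to 14 degrees short of straight down.
- pin_grip (a point): Grip point of the lock pin's upright handle blade: 22 mm long (its x), 10 mm thick (its y), 12 mm above to 42 mm below this point, z up; at the start 116 mm above the table, x along the stand's x. Under it a crossbar 48 mm long along its x, 8 mm thick and high, lies between the bracket's walls, whose ridges end 30 mm below this point at the start: keep the fingertips above them.
- pin_lift (a joint): Height by which the lock pin is pulled up, m: 0 = locking the rollers, 0.028 = upper end. A spring pulls it down with 4 to 6 N. The crossbar clears the ridges above 0.021; lying in the rest notch it reads 0.016.
- pin_turn (a joint): Angle of the pin handle, rad, positive counter-clockwise seen from above: 0 = in the slot (can only turn when lifted above 0.021), 1.2 = over the rest notch, a groove 2 mm wider than the bar on each side on top of the walls; ends at 1.45.
- glue_mid (a point): Bystander: white glue bottle, 56 mm diameter, 150 mm high, standing; point half-way up.
- clamp_mid (a point): Bystander: wooden clamp block with a bolt, 50 x 35 mm, 90 mm high; point 37.5 mm above the table.
- offcuts_mid (a point): Bystander: two wood offcuts, 110 x 50 mm, together 32 mm high; point half-way up.
Mind the look-alikes: they are no part of the job. Leave any turquoise look-alike of the part that bears wheel_axis alone.

How it is judged:
On the way, in this order (a step that is already met when the one before it is completed fails the run):
1. the lock pin is pulled up, turned and parked in its rest notch (value of joint pin_lift between 0.013 and 0.0185 m and value of joint pin_turn above 1 rad and contact force between the fingers and pin_turn below 0.3 N), for 0.2 s.
2. the wheel sits between the two rollers (distance between wheel_axis and settled below 0.008 m), for 0.2 s.
At the end, for the whole second after the job is handed in: The wheel sits between the rollers (axis within 8 mm), still (under 0.15 rad/s), with the steel slug within 20 degrees (0.35 rad) of straight below the axis, and the lock pin is still parked in its rest notch (lifted over 13 mm, turned over 1.0 rad) (distance between wheel_axis and settled below 0.008 m and angle between wheel_axis's own x axis and vertical above 2.79 rad and angular speed of wheel below 0.15 rad/s and value of joint pin_lift above 0.013 m and value of joint pin_turn above 1 rad); the robot touches nothing.
It fails at once if the wheel is lifted off the track (its axis over 130 mm above the table) (height (world z) of wheel_axis above 0.13 m).
It fails at once if the glue bottle is moved more than 30 mm (distance of glue_mid from where it was at the start of the episode above 0.03 m).
It fails at once if the clamp block is moved more than 30 mm (distance of clamp_mid from where it was at the start of the episode above 0.03 m).
It fails at once if the offcuts are moved more than 30 mm (distance of offcuts_mid from where it was at the start of the episode above 0.03 m).
It also fails if it takes over 64 s, if anything falls off the work surface, if the arm or the gripper's body presses on something with over 40 N, if the wrist force passes 120 N, or if a joint passes its speed limit or range.

## Robot

A 7-joint arm with a two-finger parallel gripper is mounted at the origin on the work surface. World frame = base frame: x ahead of the robot, y to its left, z up, the work surface at z = 0. Lengths are in m, angles in rad, forces in N, time in s.
With the tool pointing down it reaches from about 0.425 to 0.825 m from the base axis. Payload 3.6 kg.
Tool frame: the origin (TCP) lies on the centre line of the jaws, within the pads' length; the fingertips stand 8 mm ahead of it and the grasp point (between the pads) lies 11 mm behind it (ctrl.tcp_to_tips is the z of the fingertips in the tool frame, in m); z points along the fingers, y is the direction in which the jaws open and shut (so a half turn about z gives the same grasp; the last joint's range is limited). The gripper opens to 93 mm and grips with 3 to 60 N. Pads are 15 mm wide; open, the fingers measure 128 mm over their backs; the gripper's body (75 mm by 188 mm) begins 65 mm behind the grasp point.
Start: joints at [-1.206, 0.615, -0.013, 1.423, 0.008, 1.103, -0.04], TCP at [0.248, 0.601, 0.194] pointing down, gripper open.
Joint ranges: [-3.12, 3.12], [-0.3, 2.06], [-1.34, 1.32], [0.26, 2.42], [-1.36, 4.5], [0.01, 1.98], [-2.84, 2.84]. Speed limits (rad/s): [2.79, 2.79, 3.14, 3.14, 3.14, 3.14, 3.14].

## Interface

Orientations are given as a unit quaternion [x, y, z, w].
In Python, from station import ctrl, eyes gives the robot as it stands. The module is installed in compiled form; this text tells all that it offers.
- The arm moves only by the shell command python3 -m inch 'ROWS' [FORCE]. ROWS is JSON, one flat list of numbers, 7 for each row, row after row: the shift along the tool's x, y, z in m, then the turn, a rotation vector about the tool's x, y, z in rad, then the opening, from 0 (shut) to 1 (fully open). A call has 1 to 5 rows; each row shifts and turns the commanded pose from where the row before left it, along the tool's axes as they then stand; what a row does not reach is not made up. A row lasts 1/8 s, in which the tool goes at most 62.5 mm and 10.7 degrees, less where a joint would pass 70% of its speed; a pose out of reach is approached as far as the arm can. A call is refused whole if a number of a shift passes 0.0625 or a number of a turn 0.188, either way. A call with a gripper value outside its range is refused whole. The fingers move at their own pace and stop on an object; FORCE is the grip in N (left out, the last holds). Time passes only in rows, so rows that do not move let the fingers close. It gives the time, the measured TCP pose, the force and the opening at its end, in the units of the state.
- ctrl.get_state(): the state, without advancing time (a new reading comes with each control period).
- eyes.snapshot(name): name is "scene" or "top"; returns the picture (420x560x3 uint8, red, green, blue); there is no depth.
- eyes.camera_info(name): a dict with "K" (3x3 intrinsics, pixels), "rvec" (rotation vector, rad) and "tvec" (3), from world to camera coordinates, as OpenCV has them. Camera axes: x right, y down, z forward; pixel columns grow to the right and rows downward; lengths in m; the calibration is good to about 2 mm. A picture is of the moment at which its call begins. camera_info takes no time and is no camera call.
- ctrl.close_job(): hands the job in, once; it reports no verdict.
The state is a dict: "t": time; "qpos": joint angles; "qd": joint speeds; "effort": joint torques, N m; "tcp_pos": TCP position; "ee_rot": TCP orientation; "contact_force": force on the tool from outside, world axes, zero at the start; "wrist_torque": the same for the moment, N m; "opening": finger opening in m.
Only numpy, scipy, OpenCV 4.12 (cv2) and the standard library are available. Lean on these libraries where they do the work, as an engineer would, in place of code of your own. Each camera call takes 0.05 s, during which the arm holds its last target.

## Working session

There is one attempt and no reset: what is moved stays moved. The work goes in short steps, Python scripts to look and compute and a shell command to move; the robot and the scene stay as the last step left them, time stands still between calls to the robot, and variables do not carry over. Pictures are saved under pics/ and viewed, and the job is handed in when it is done.

```bash
mkdir -p pics
python3 - <<'E'
from station import ctrl, eyes
import cv2
print(ctrl.get_state()); print(ctrl.tcp_to_tips)
for n in("scene","top"):
    im=eyes.snapshot(n); cv2.imwrite(f"pics/{n}0.png",im[:,:,::-1]); print(n,eyes.camera_info(n))
E
```

```text
{'t': 0.0, 'qpos': array([-1.20648518,  0.61592007, -0.01257904,  1.42488042,  0.00813483,
        1.10340171, -0.04035803]), 'qd': array([ 0.00076536, -0.00047368,  0.00084042, -0.00025797, -0.00109344,
       -0.00035355, -0.00140623]), 'effort': array([-1.66212635e-05, -4.58942449e+01,  2.09030779e-01, -1.65736735e+01,
       -6.11515786e-02,  2.06316181e-02,  2.43047143e-04]), 'tcp_pos': array([0.2473079 , 0.60019468, 0.19288695]), 'ee_rot': array([ 1.94118344e-01,  9.80977284e-01, -1.26299903e-03, -2.04433379e-04]), 'contact_force': array([ 0.85980867, -0.12485833,  0.4242223 ]), 'wrist_torque': array([ 0.05591541,  0.0140573 , -0.00717543]), 'opening': 0.09314014185065869}
0.008
scene {'K': array([[401.30900756,   0.        , 283.83182845],
       [  0.        , 401.30900756, 211.73009857],
       [  0.        ,   0.        ,   1.        ]]), 'rvec': array([ 0.79610944,  2.79476303, -0.75783588]), 'tvec': array([ 0.50189446, -0.18612747,  0.99576803])}
top {'K': array([[434.98562778,   0.        , 279.42633785],
       [  0.        , 434.98562778, 208.72031191],
       [  0.        ,   0.        ,   1.        ]]), 'rvec': array([ 2.18227317, -2.18722678,  0.10969085]), 'tvec': array([-0.05102349,  0.57643987,  0.88200666])}
```

View pics/scene0.png

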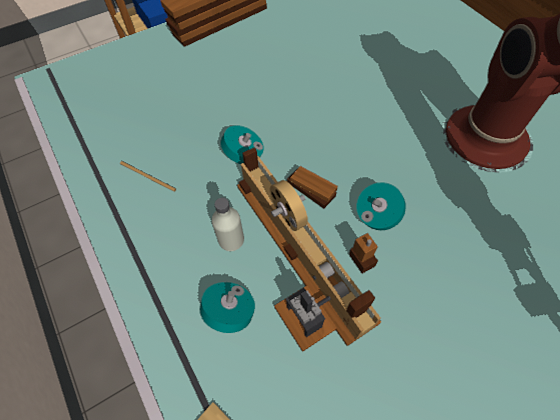

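View pics/top0.png

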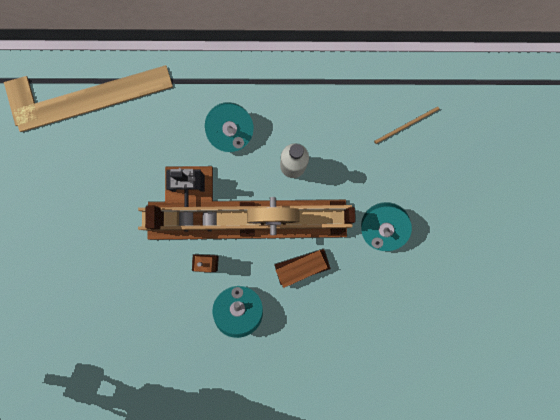

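```bash
cat > h.py <<'E'
import numpy as np, cv2
from station import ctrl, eyes
def proj(n,P):
    i=eyes.camera_info(n); return cv2.projectPoints(np.array(P,float).reshape(-1,1,3),i['rvec'],i['tvec'],i['K'],None)[0].reshape(-1,2)
def ray(n,uv):
    i=eyes.camera_info(n);R=cv2.Rodrigues(i['rvec'])[0];C=-R.T@i['tvec']
    return C,R.T@np.linalg.solve(i['K'],np.array([uv[0],uv[1],1.]))
def atz(n,uv,z):
    C,d=ray(n,uv);return C+d*(z-C[2])/d[2]
def tri(a,b):
    (C,d),(E,f)=ray('scene',a),ray('top',b)
    A=np.stack([d,-f],1);s=np.linalg.lstsq(A,E-C,rcond=None)[0]
    p,q=C+d*s[0],E+f*s[1];return (p+q)/2,np.linalg.norm(p-q)
def crop(im,x0,y0,x1,y1,s,name):
    cv2.imwrite('pics/'+name,cv2.resize(im[y0:y1,x0:x1,::-1],None,fx=s,fy=s,interpolation=cv2.INTER_CUBIC))
E
python3 - <<'E'
from h import *
t=cv2.imread('pics/top0.png')[:,:,::-1];s=cv2.imread('pics/scene0.png')[:,:,::-1]
crop(t,135,155,365,245,3.4,'tc0.png');crop(s,220,120,390,360,2.5,'sc0.png')
print(atz('top',(149,207),.05),atz('top',(350,220),.05))
E
```

```text
[0.57810083 0.21143958 0.05      ] [ 0.55099079 -0.19502788  0.05      ]
```

View pics/tc0.png

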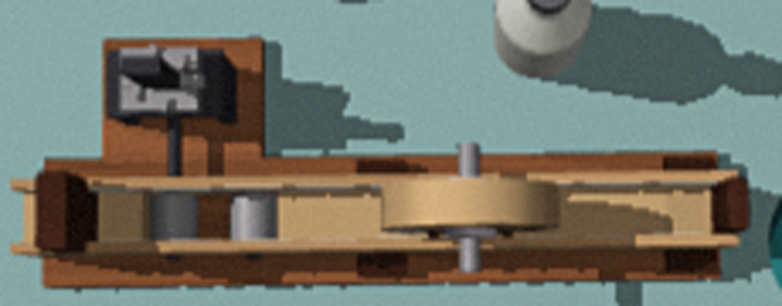

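View pics/sc0.png

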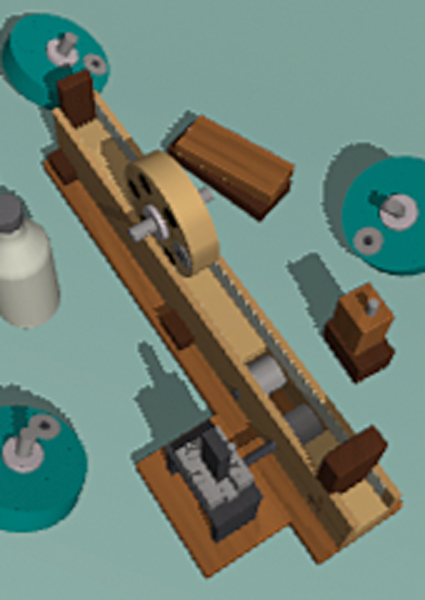

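```bash
cat >> h.py <<'E'
def S(p,X,Y,Z):
    c,s=np.cos(p[2]),np.sin(p[2]);return [p[0]+c*X-s*Y,p[1]+s*X+c*Y,Z]
def overlay(im,n,p,name,box,s):
    x0,y0,x1,y1=box
    v=cv2.resize(im[y0:y1,x0:x1,::-1],None,fx=s,fy=s,interpolation=cv2.INTER_CUBIC)
    def line(a,b,c=(0,0,255)):
        q=(proj(n,[a,b])-[x0,y0]+.5)*s
        cv2.line(v,tuple(int(t) for t in q[0]),tuple(int(t) for t in q[1]),c,1)
    def rect(xa,xb,ya,yb,z,c=(0,0,255)):
        P=[S(p,*q,z) for q in((xa,ya),(xb,ya),(xb,yb),(xa,yb))]
        for i in range(4): line(P[i],P[(i+1)%4],c)
    rect(-.21,.21,-.0215,.0215,.075);rect(-.21,.21,-.04,.04,0,(255,0,0))
    rect(.166,.184,-.0215,.0215,.117,(0,255,0));rect(-.21,-.198,-.0215,.0215,.11,(0,255,0))
    for y in(-.096,-.072):rect(.102,.146,y,y+.012,.082,(255,255,0))
    rect(.09,.158,-.098,-.058,.066,(255,0,255))
    rect(.113,.135,-.083,-.073,.128,(0,255,255))
    cv2.imwrite('pics/'+name,v)
E
python3 - <<'E'
from h import *
from scipy.optimize import least_squares
pts=[(138.5,208.8,.21,-.0215),(351.8,205.6,-.21,-.0215),(138.5,229.1,.21,.0215),(351.8,226.5,-.21,.0215)]
f=lambda p:(proj('top',[S(p,x,y,.075) for _,_,x,y in pts])-np.array(pts)[:,:2]).ravel()
r=least_squares(f,[.56,0,1.57]);p=r.x;print(p,r.fun)
t=cv2.imread('pics/top0.png')[:,:,::-1];s=cv2.imread('pics/scene0.png')[:,:,::-1]
overlay(t,'top',p,'to1.png',(135,155,365,245),3.4);overlay(s,'scene',p,'so1.png',(225,140,395,360),2.7)
print('axle',tri((274.8,212.4),(273.2,197.6)),tri((303.2,196.8),(273.2,235)))
E
```

```text
[0.55491884 0.0149766  1.58240033] [-0.22272265 -0.83523735  0.05974755 -0.4325608  -0.51222483  0.80331194
  0.68660572  0.42261155]
axle (array([ 0.58883023, -0.03800192,  0.10641732]), np.float64(0.004392244435027344)) (array([ 0.51997554, -0.03943528,  0.10211771]), np.float64(0.0007068174712039747))
```

View pics/to1.png

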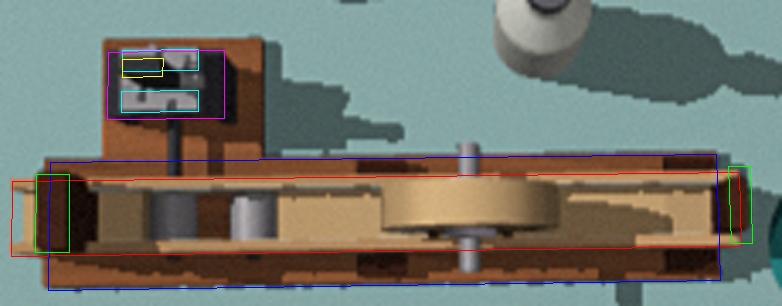

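View pics/so1.png

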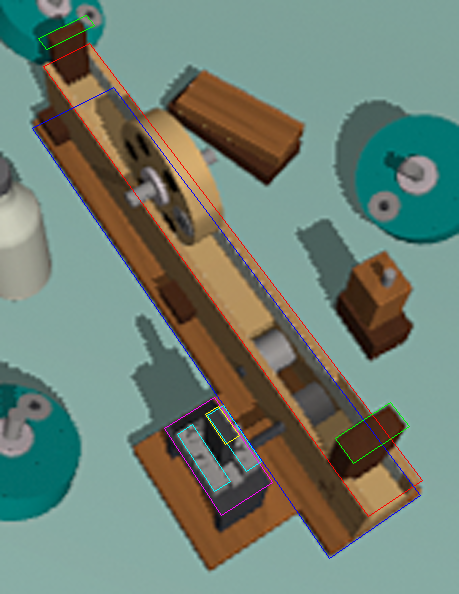

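Run:
```python
from h import *
p=[.557,.0145,1.5815]
t=cv2.imread('pics/top0.png')[:,:,::-1];s=cv2.imread('pics/scene0.png')[:,:,::-1]
overlay(t,'top',p,'to2.png',(135,155,225,245),6.5);overlay(s,'scene',p,'so2.png',(270,270,390,360),6.5)
crop(t,160,160,215,205,10,'tb.png');crop(s,280,280,340,340,10,'sb.png')
```

```text
(no output)
```

View pics/to2.png

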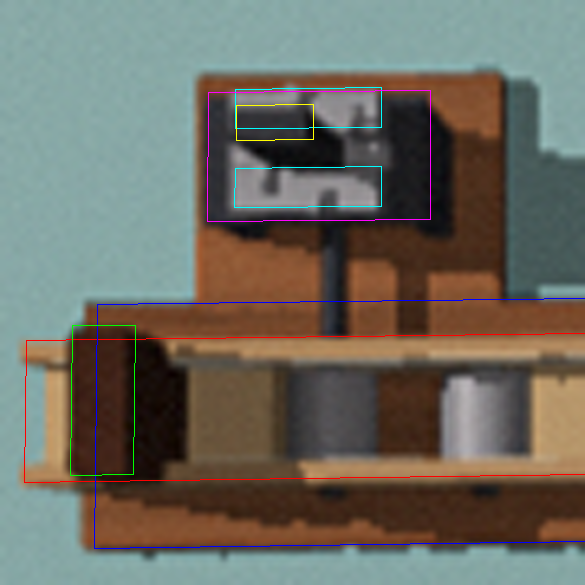

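View pics/so2.png

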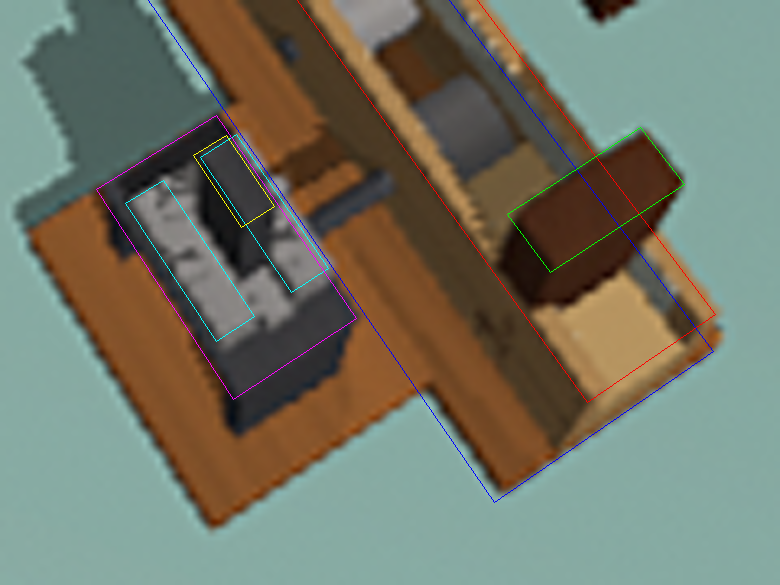

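View pics/tb.png

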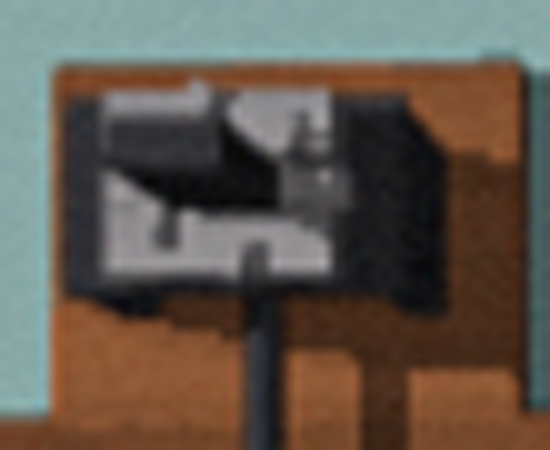

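View pics/sb.png

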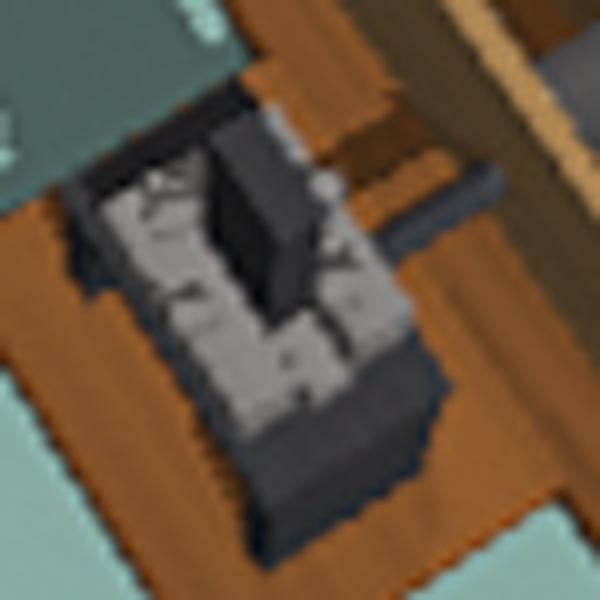

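Run:
```python
from h import *
print(tri((306.6,296.6),(176.0,173.6)), atz('top',(176.,173.6),.128),atz('scene',(306.6,296.6),.128))
for p in([.557,.0145,1.5815],): print(S(p,.124,-.078,.116),S(p,.1,0,.094))
print(ctrl.get_state()['t'])
from scipy.spatial.transform import Rotation as R
print(R.from_quat(ctrl.get_state()['ee_rot']).as_matrix())
# wheel
t=cv2.imread('pics/top0.png')[:,:,::-1];s=cv2.imread('pics/scene0.png')[:,:,::-1]
crop(t,240,185,310,245,10,'tw.png');crop(s,255,170,325,240,8,'sw.png')
```

```text
(array([0.63240656, 0.14009112, 0.13164772]), np.float64(0.00037266693950895654)) [0.63316264 0.14079139 0.128     ] [0.63145948 0.13928374 0.128     ]
[np.float64(0.6336683017325362), np.float64(0.13932776738149566), 0.116] [np.float64(0.5559296531177904), np.float64(0.11449427162368725), 0.094]
0.1
[[-9.24637821e-01  3.80846710e-01 -8.26784264e-04]
 [ 3.80847605e-01  9.24635400e-01 -2.11620934e-03]
 [-4.14773630e-05 -2.27160600e-03 -9.99997419e-01]]
```

View pics/tw.png

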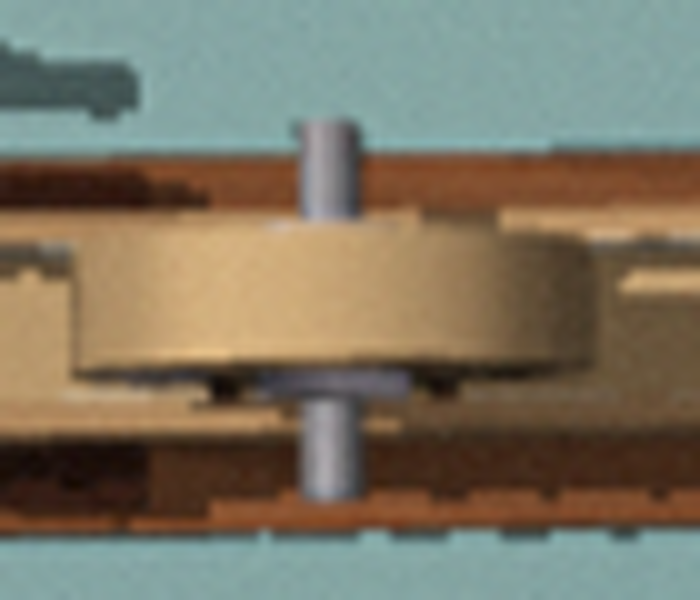

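View pics/sw.png

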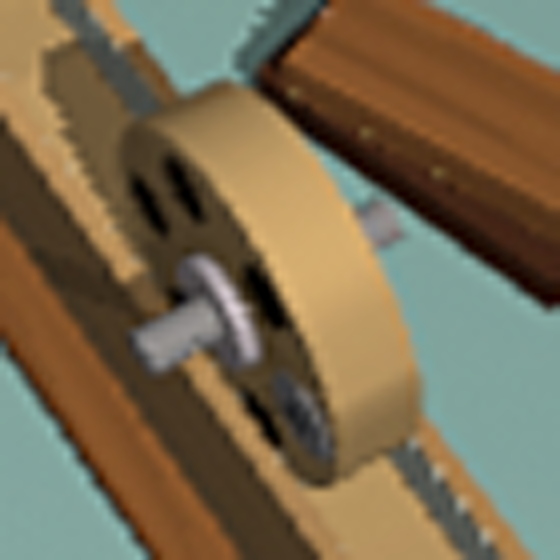

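```bash
python3 -m inch '[-0.0532,-0.0279,0,0,0,0,1,-0.0532,-0.0279,0,0,0,0,1,-0.0532,-0.0279,0,0,0,0,1,-0.0532,-0.0279,0,0,0,0,1,-0.0532,-0.0279,0,0,0,0,1]' ; python3 -m inch '[-0.0532,-0.0279,0,0,0,0,1,-0.0532,-0.0279,0,0,0,0,1,-0.0532,-0.0279,0,0,0,0,1,-0.0532,-0.0279,0,0,0,0,1,-0.0532,-0.0279,0,0,0,0,1]'; python3 -m inch '[0,0,0,0,0,0.18,0.5,0,0,0,0,0,0.18,0.5,0,0,0,0,0,0.18,0.5,0,0,0,0,0,0.18,0.5,0,0,0,0,0,0.18,0.5]';python3 -m inch '[0,0,0,0,0,0.14,0.5,0,0,0,0,0,0.13,0.5,0,0,0,0,0,0,0.5]'
```

```text
t: 0.72
tcp_pos: [0.4412, 0.3689, 0.1937]
ee_rot: [0.194, 0.981, -0.0, -0.0]
contact_force: [-0.3, 0.5, -0.4]
opening: 0.0928
t: 1.35
tcp_pos: [0.6339, 0.1389, 0.1936]
ee_rot: [0.194, 0.981, -0.0, -0.0]
contact_force: [0.2, 0.7, 0.4]
opening: 0.0927
t: 1.98
tcp_pos: [0.6327, 0.1404, 0.1933]
ee_rot: [0.604, 0.797, -0.001, -0.001]
contact_force: [1.0, -0.2, 0.1]
opening: 0.049
t: 2.35
tcp_pos: [0.6327, 0.1405, 0.1934]
ee_rot: [0.703, 0.711, -0.001, -0.0]
contact_force: [0.4, 0.6, 0.5]
opening: 0.0463
```

```bash
cat >> h.py <<'E'
from scipy.spatial.transform import Rotation as Rn
def delta(target,yaw=None):
    s=ctrl.get_state();M=Rn.from_quat(s['ee_rot']).as_matrix()
    print('t',round(s['t'],2),'tcp',s['tcp_pos'].round(4),'F',s['contact_force'].round(2),'op',round(s['opening'],4),'q7',s['qpos'][6].round(2))
    print('tooly heading',np.arctan2(M[1,1],M[0,1]).round(4),'z',M[:,2].round(4))
    if target is not None: print('tool delta',(M.T@(np.array(target)-s['tcp_pos'])).round(4))
E
python3 -c "
from h import *
delta([.633,.140,.150])"
```

```text
t 2.35 tcp [0.6327 0.1405 0.1934] F [0.43 0.58 0.53] op 0.0463 q7 -0.06
tooly heading 0.0118 z [-1.3e-03 -6.0e-04 -1.0e+00]
tool delta [-0.0005  0.0003  0.0434]
```

```bash
python3 -m inch '[0,0,0.044,0,0,0,0.5,0,0,0.03,0,0,0,0.5,0,0,0.014,0,0,0,0.5,0,0,0,0,0,0,0.5]'
python3 - <<'E'
from h import *
delta([.633,.140,.105])
t=eyes.snapshot('top');s=eyes.snapshot('scene')
crop(t,135,135,245,215,7,'t3.png');crop(s,250,230,360,320,7,'s3.png')
E
```

```text
t: 2.85
tcp_pos: [0.6328, 0.1402, 0.1053]
ee_rot: [0.703, 0.711, -0.001, -0.0]
contact_force: [-0.9, 0.2, -0.5]
opening: 0.0468
t 2.85 tcp [0.6328 0.1402 0.1053] F [-0.89  0.18 -0.51] op 0.0468 q7 -0.03
tooly heading 0.0108 z [-1.7e-03 -4.0e-04 -1.0e+00]
tool delta [-0.0002  0.0002  0.0003]
```

View pics/s3.png

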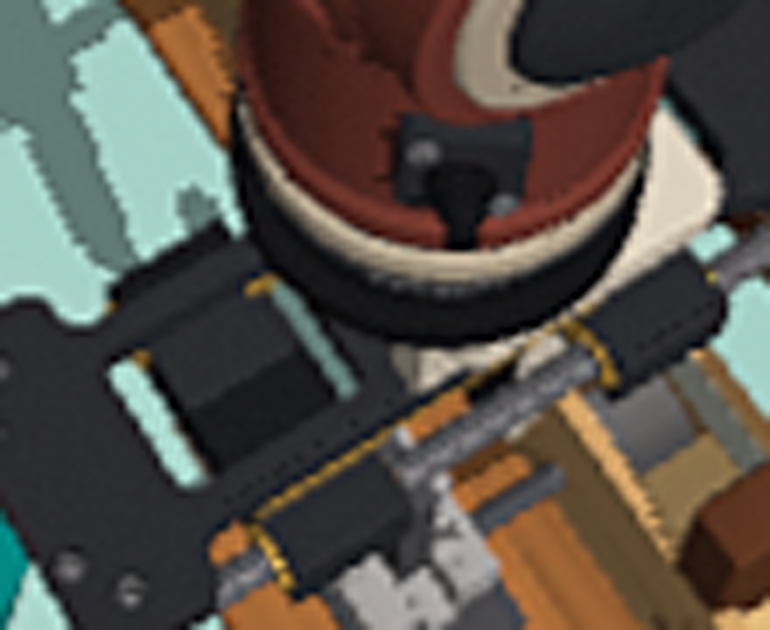

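View pics/t3.png

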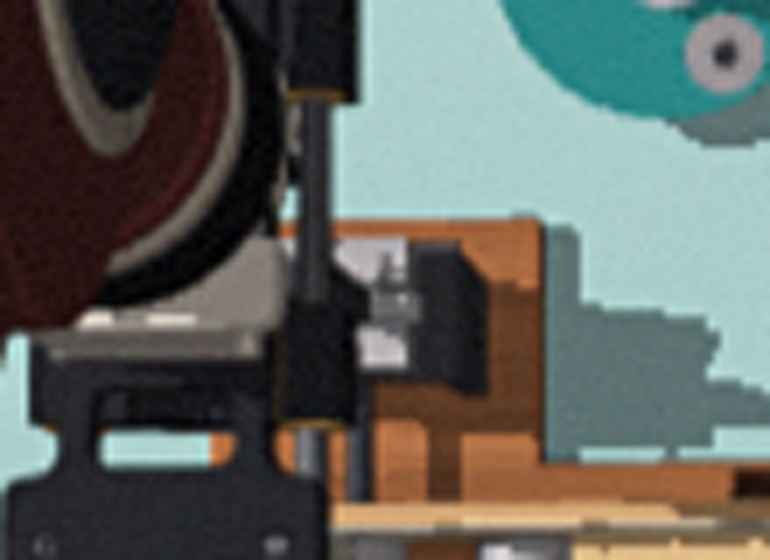

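The gripper covers the pin in both pictures. Nothing is touching and the pose is on target, so I close.

```bash
python3 -m inch '[0,0,0,0,0,0,0,0,0,0,0,0,0,0,0,0,0,0,0,0,0,0,0,0,0,0,0,0]' 40; python3 -m inch '[0,0,-0.008,0,0,0,0,0,0,-0.008,0,0,0,0,0,0,-0.008,0,0,0,0,0,0,0,0,0,0,0]'
```

```text
t: 3.45
tcp_pos: [0.6332, 0.1404, 0.1062]
ee_rot: [0.704, 0.711, 0.0, 0.0]
contact_force: [0.2, 0.2, -0.2]
opening: 0.0113
t: 3.95
tcp_pos: [0.6339, 0.1404, 0.1312]
ee_rot: [0.704, 0.711, 0.001, 0.001]
contact_force: [0.5, 0.0, -1.1]
opening: 0.0004
```

Run:
```python
from h import *
delta([.633,.140,.105])
t=eyes.snapshot('top');s=eyes.snapshot('scene')
crop(t,135,135,245,215,7,'t4.png');crop(s,270,260,360,330,8,'s4.png')
```

```text
t 3.95 tcp [0.6339 0.1404 0.1312] F [ 0.47  0.01 -1.1 ] op 0.0004 q7 -0.04
tooly heading 0.0101 z [ 2.2e-03  4.0e-04 -1.0e+00]
tool delta [-0.0004 -0.001   0.0262]
```

View pics/s4.png

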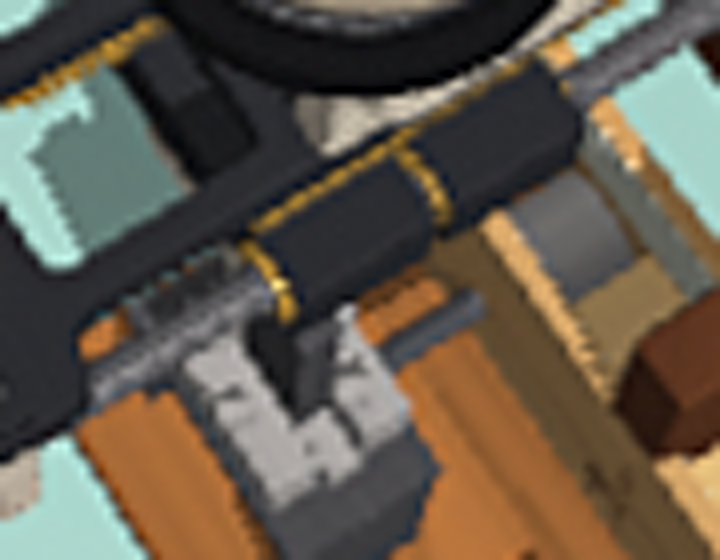

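View pics/t4.png

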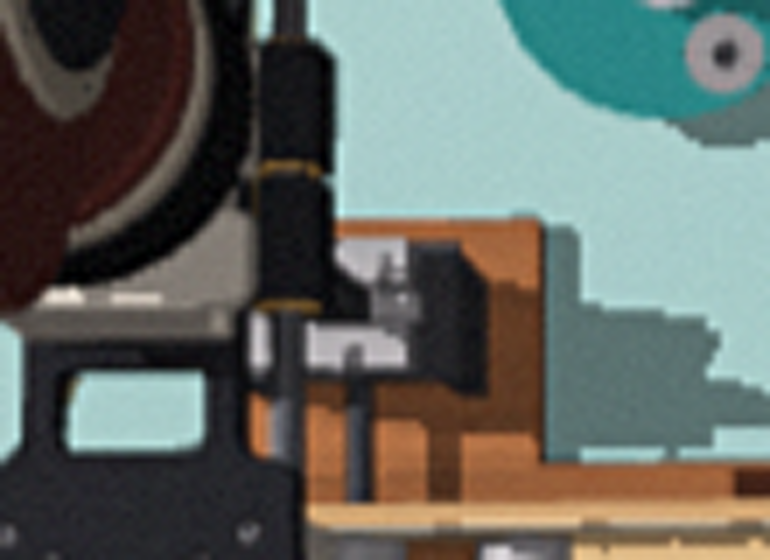

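```bash
python3 -m inch '[0,0,0,0,0,0,0.4,0,-0.001,0,0,0,0,0.4,0,0,0.011,0,0,0,0.4,0,0,0.01,0,0,0,0.4,0,0,0.01,0,0,0,0.4]'; python3 -m inch '[0,0,0,0,0,0,0,0,0,0,0,0,0,0,0,0,0,0,0,0,0,0,0,0,0,0,0,0]' 50;python3 -m inch '[0,0,0,0,0,0,0]';python3 -m inch '[0,0,0,0,0,0,0]';python3 -m inch '[0,0,-0.003,0,0,0,0]'
```

```text
t: 4.68
tcp_pos: [0.6318, 0.1403, 0.0978]
ee_rot: [0.704, 0.711, -0.001, -0.0]
contact_force: [-0.4, 0.3, 0.9]
opening: 0.0375
t: 5.18
tcp_pos: [0.633, 0.1404, 0.0996]
ee_rot: [0.704, 0.711, 0.001, 0.001]
contact_force: [1.3, -0.2, 0.7]
opening: 0.009
t: 5.3
tcp_pos: [0.6329, 0.1404, 0.0995]
ee_rot: [0.704, 0.711, 0.001, 0.001]
contact_force: [1.1, 0.1, -0.1]
opening: 0.0088
t: 5.42
tcp_pos: [0.6329, 0.1404, 0.0995]
ee_rot: [0.704, 0.711, 0.001, 0.001]
contact_force: [0.7, 0.6, 0.7]
opening: 0.0086
t: 5.55
tcp_pos: [0.6326, 0.1403, 0.1014]
ee_rot: [0.704, 0.711, 0.0, 0.0]
contact_force: [3.0, -0.0, -5.3]
opening: 0.0087
```

```bash
python3 -m inch '[0,0,-0.004,0,0,0,0]'; python3 -m inch '[0,0,-0.004,0,0,0,0]';python3 -m inch '[0,0,-0.004,0,0,0,0,0,0,0,0,0,0,0]'
```

```text
t: 5.68
tcp_pos: [0.6326, 0.1403, 0.1055]
ee_rot: [0.704, 0.711, 0.0, 0.0]
contact_force: [3.6, 0.3, -5.7]
opening: 0.0086
t: 5.8
tcp_pos: [0.6325, 0.1403, 0.1099]
ee_rot: [0.704, 0.711, 0.0, 0.0]
contact_force: [3.8, -0.4, -6.0]
opening: 0.0086
t: 6.05
tcp_pos: [0.6325, 0.1404, 0.1144]
ee_rot: [0.704, 0.711, 0.0, 0.0]
contact_force: [5.0, -0.0, -5.4]
opening: 0.0088
```

```bash
python3 -m inch '[0,0.001,-0.004,0,0,0,0]'; python3 -m inch '[0,0,-0.004,0,0,0,0]';python3 -m inch '[0,0,-0.002,0,0,0,0,0,0,0,0,0,0,0]'
```

```text
t: 6.18
tcp_pos: [0.6327, 0.1403, 0.1177]
ee_rot: [0.704, 0.711, -0.001, -0.0]
contact_force: [3.4, -0.9, -6.4]
opening: 0.0087
t: 6.3
tcp_pos: [0.6326, 0.1404, 0.1219]
ee_rot: [0.704, 0.711, -0.001, -0.0]
contact_force: [3.4, 0.0, -7.7]
opening: 0.0086
t: 6.55
tcp_pos: [0.6327, 0.1403, 0.124]
ee_rot: [0.704, 0.711, -0.0, -0.0]
contact_force: [2.7, 0.4, -6.6]
opening: 0.0087
```

```bash
python3 -m inch '[0,0,0,0,0,-0.1,0,0,0,0,0,0,-0.1,0,0,0,0,0,0,0,0]'; python3 -c "
from h import *
delta(None);print(ctrl.get_state()['wrist_torque'])"
```

```text
t: 6.92
tcp_pos: [0.6328, 0.1403, 0.1238]
ee_rot: [0.63, 0.777, -0.0, -0.0]
contact_force: [3.3, 1.0, -6.5]
opening: 0.0088
t 6.92 tcp [0.6328 0.1403 0.1238] F [ 3.31  1.02 -6.46] op 0.0088 q7 0.13
tooly heading 0.2089 z [-1.e-03  2.e-04 -1.e+00]
[ 0.02443832 -0.63022102 -0.03378439]
```

Turning freely. I continue to about 1.2 rad.

```bash
python3 -m inch '[0,0,0,0,0,-0.15,0,0,0,0,0,0,-0.15,0,0,0,0,0,0,-0.15,0,0,0,0,0,0,-0.15,0]'; python3 -m inch '[0,0,0,0,0,-0.15,0,0,0,0,0,0,-0.15,0,0,0,0,0,0,-0.1,0,0,0,0,0,0,0,0]'
python3 - <<'E'
from h import *
delta(None);print(ctrl.get_state()['wrist_torque'])
t=eyes.snapshot('top');s=eyes.snapshot('scene')
crop(t,135,135,245,215,7,'t5.png');crop(s,270,260,360,330,8,'s5.png')
E
```

```text
t: 7.42
tcp_pos: [0.633, 0.1404, 0.1239]
ee_rot: [0.37, 0.929, -0.0, -0.0]
contact_force: [3.1, 1.2, -7.0]
opening: 0.009
t: 7.92
tcp_pos: [0.6331, 0.1405, 0.1239]
ee_rot: [0.181, 0.984, 0.0, -0.0]
contact_force: [3.3, 1.5, -6.9]
opening: 0.0089
t 7.92 tcp [0.6331 0.1405 0.1239] F [ 3.26  1.54 -6.9 ] op 0.0089 q7 0.94
tooly heading 1.2076 z [-4.e-04  3.e-04 -1.e+00]
[ 0.2725145  -0.75741136 -0.03095109]
```

View pics/s5.png

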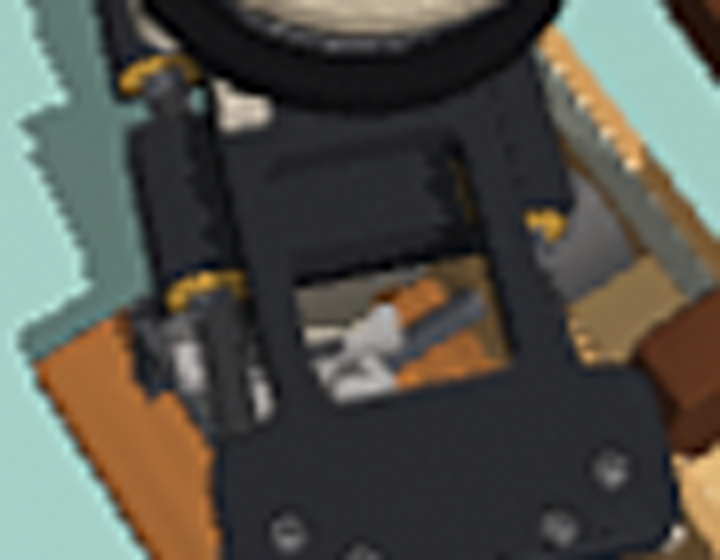

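View pics/t5.png

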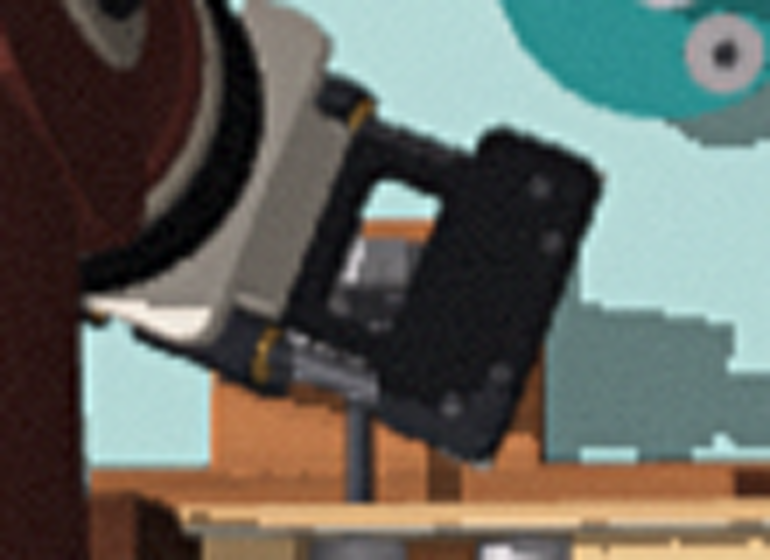

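```bash
python3 -m inch '[0,0,0.003,0,0,0,0,0,0,0.003,0,0,0,0]'; python3 -m inch '[0,0,0.0015,0,0,0,0,0,0,0,0,0,0,0]';  python3 -m inch '[0,0,0.0015,0,0,0,0,0,0,0,0,0,0,0]'
```

```text
t: 8.28
tcp_pos: [0.6331, 0.1405, 0.1178]
ee_rot: [0.18, 0.984, -0.0, -0.0]
contact_force: [2.5, 1.1, -5.4]
opening: 0.0085
t: 8.52
tcp_pos: [0.6331, 0.1405, 0.1164]
ee_rot: [0.179, 0.984, -0.0, -0.0]
contact_force: [3.6, 1.0, -5.8]
opening: 0.0087
t: 8.78
tcp_pos: [0.6333, 0.1404, 0.1156]
ee_rot: [0.179, 0.984, 0.0, 0.0]
contact_force: [2.0, 2.0, -3.3]
opening: 0.0089
```

```bash
python3 -m inch '[0,0,0.001,0,0,0,0,0,0,0,0,0,0,0]'; python3 -m inch '[0,0,0,0,0,0,0.3,0,0,0,0,0,0,0.3,0,0,0,0,0,0,0.3]'; python3 -m inch '[0,0,-0.03,0,0,0,0.3,0,0,-0.05,0,0,0,0.3,0,0,0,0,0,0,0.3]'
python3 - <<'E'
from h import *
s=eyes.snapshot('scene');t=eyes.snapshot('top')
crop(s,270,260,360,330,8,'s6.png');delta(None)
crop(t,135,135,245,215,7,'t6.png')
E
```

```text
t: 9.02
tcp_pos: [0.6335, 0.1406, 0.1155]
ee_rot: [0.179, 0.984, 0.0, 0.001]
contact_force: [0.8, 0.4, 4.8]
opening: 0.0089
t: 9.4
tcp_pos: [0.6327, 0.1398, 0.1135]
ee_rot: [0.18, 0.984, -0.001, -0.001]
contact_force: [-0.1, -0.7, 0.3]
opening: 0.0276
t: 9.78
tcp_pos: [0.636, 0.1408, 0.1986]
ee_rot: [0.18, 0.984, 0.002, 0.004]
contact_force: [0.1, -0.6, 0.5]
opening: 0.028
t 9.88 tcp [0.633  0.1402 0.194 ] F [-1.48 -0.76  0.35] op 0.0278 q7 0.95
tooly heading 1.2099 z [-1.e-04 -3.e-04 -1.e+00]
```

View pics/s6.png

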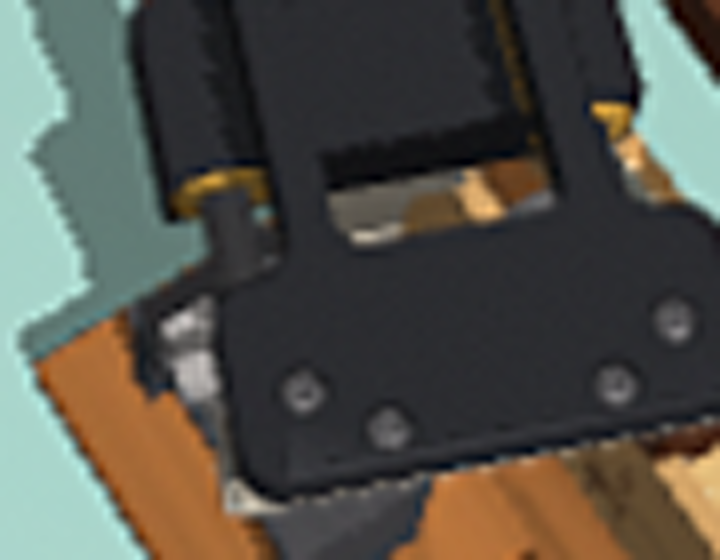

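```bash
python3 -m inch '[0,0,-0.02,0,0,0.18,0.54,0,0,0,0,0,0.18,0.54,0,0,0,0,0,0.18,0.54,0,0,0,0,0,0.18,0.54,0,0,0,0,0,0.18,0.54]'; python3 -m inch '[0,0,0,0,0,0.18,0.54,0,0,0,0,0,0.12,0.54,0,0,0,0,0,0,0.54]';python3 - <<'E'
from h import *
delta([.5555,-.065,.195]);print(atz('top',(273.2,216.2),.101),atz('top',(296,150),.15))
s=eyes.snapshot('scene');t=eyes.snapshot('top')
crop(s,220,200,360,330,5,'s7.png')
E
```

```text
t: 10.5
tcp_pos: [0.6319, 0.14, 0.2117]
ee_rot: [0.592, 0.806, -0.002, -0.001]
contact_force: [-0.3, -0.5, -0.6]
opening: 0.0502
t: 10.88
tcp_pos: [0.6321, 0.1403, 0.2121]
ee_rot: [0.703, 0.711, -0.002, -0.001]
contact_force: [-0.2, 0.8, 0.1]
opening: 0.0501
t 10.88 tcp [0.6321 0.1403 0.2121] F [-0.17  0.82  0.11] op 0.0501 q7 -0.08
tooly heading 0.0114 z [-0.0037 -0.0014 -1.    ]
tool delta [-0.2043 -0.0789  0.0177]
[ 0.55551861 -0.03927704  0.101     ] [ 0.67276525 -0.08091779  0.15      ]
```

View pics/s7.png

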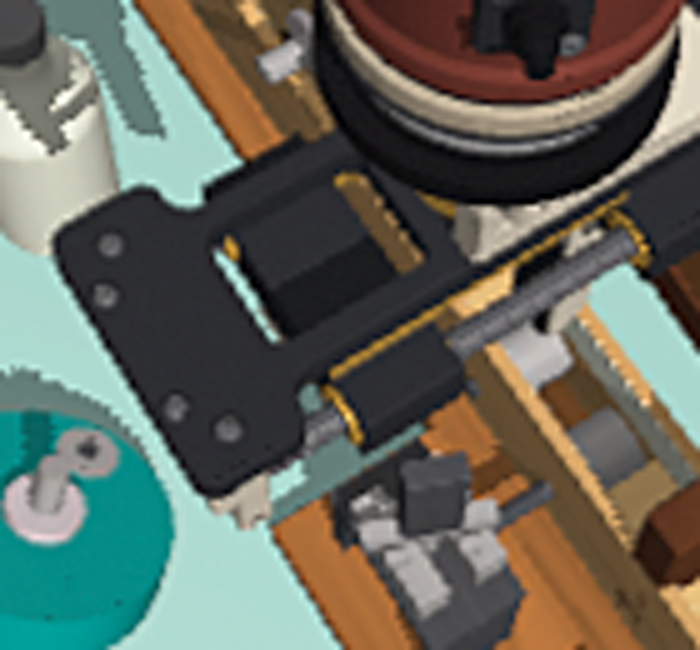

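```bash
python3 -m inch '[-0.051,-0.0197,0.004,0,0,0,0.54,-0.051,-0.0197,0,0,0,0,0.54,-0.051,-0.0197,0,0,0,0,0.54,-0.051,-0.0197,0,0,0,0,0.54,0,0,0,0,0,0,0.54]';python3 - <<'E'
from h import *
delta([.5555,-.065,.094])
t=eyes.snapshot('top');crop(t,160,120,360,260,4,'t8.png')
s=eyes.snapshot('scene');crop(s,210,100,360,250,4,'s8.png')
E
```

```text
t: 11.6
tcp_pos: [0.5542, -0.0711, 0.2105]
ee_rot: [0.707, 0.707, -0.001, 0.001]
contact_force: [0.5, 0.3, 1.2]
opening: 0.0504
t 11.6 tcp [ 0.5542 -0.0711  0.2105] F [0.48 0.31 1.23] op 0.0504 q7 0.25
tooly heading 0.0008 z [-0.001  -0.0033 -1.    ]
tool delta [0.0065 0.0014 0.1164]
```

View pics/t8.png

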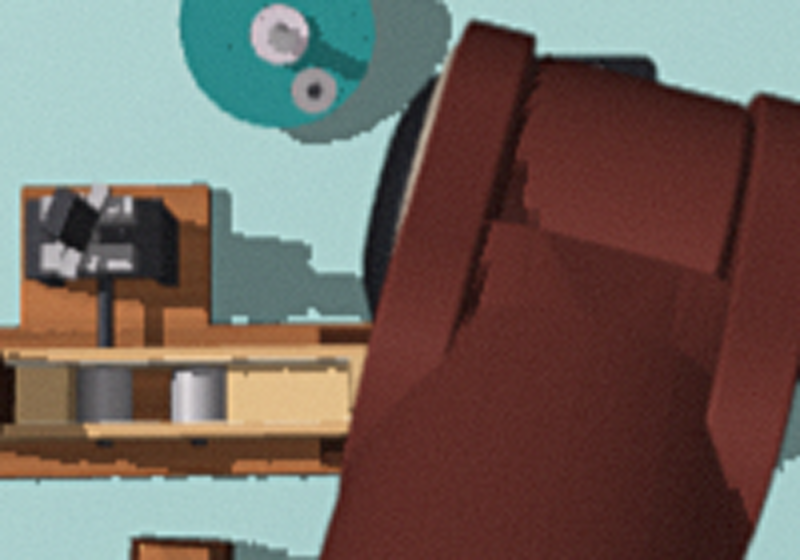

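View pics/s8.png

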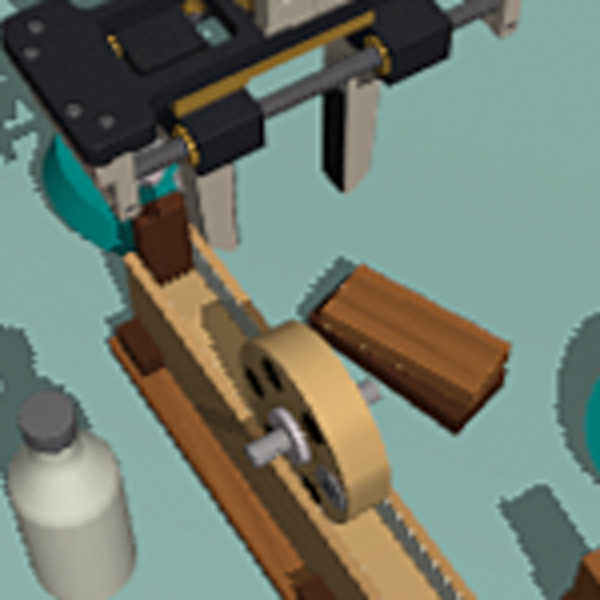

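```bash
python3 -m inch '[0,0.0014,0.04,0,0,-0.01,0.54,0,0,0.04,0,0,0,0.54,0,0,0.025,0,0,0,0.54,0,0,0.012,0,0,0,0.54,0,0,0,0,0,0,0.54]';python3 - <<'E'
from h import *
delta([.5555,-.0395,.094])
s=eyes.snapshot('scene');crop(s,210,100,360,250,4,'s9.png')
E
```

```text
t: 12.32
tcp_pos: [0.5579, -0.0632, 0.0925]
ee_rot: [0.699, 0.715, -0.0, -0.001]
contact_force: [-0.5, 0.4, 0.3]
opening: 0.0502
t 12.32 tcp [ 0.5579 -0.0632  0.0925] F [-0.53  0.4   0.27] op 0.0502 q7 0.31
tooly heading 0.0221 z [-1.1e-03  6.0e-04 -1.0e+00]
tool delta [ 0.0238 -0.0019 -0.0015]
```

View pics/s9.png

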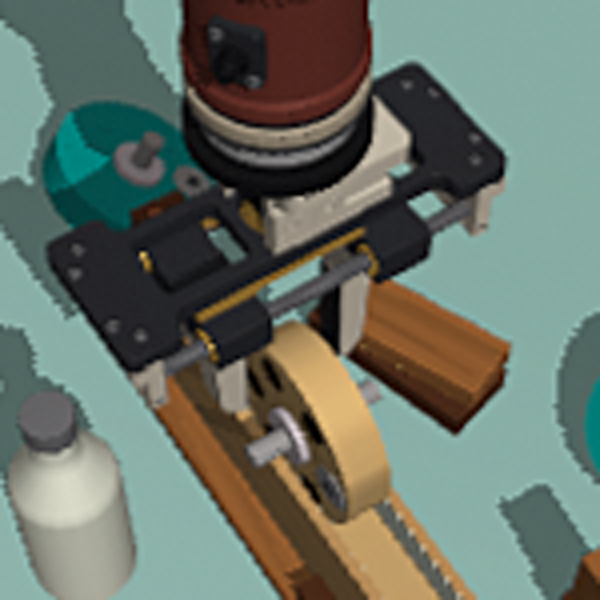

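```bash
python3 -m inch '[0.003,-0.002,0,0,0,0.01,0.54,0.003,0,0,0,0,0,0.54,0,0,0,0,0,0,0.54]';python3 - <<'E'
from h import *
delta([.5555,-.0395,.094])
E
```

```text
t: 12.75
tcp_pos: [0.5561, -0.0579, 0.0936]
ee_rot: [0.703, 0.711, 0.0, 0.0]
contact_force: [-0.4, -0.1, 0.1]
opening: 0.0504
t 12.75 tcp [ 0.5561 -0.0579  0.0936] F [-0.42 -0.13  0.13] op 0.0504 q7 0.3
tooly heading 0.0109 z [ 1.e-03  3.e-04 -1.e+00]
tool delta [ 0.0184 -0.0004 -0.0004]
```

```bash
python3 -m inch '[0.003,0,0,0,0,0,0.54,0.003,0,0,0,0,0,0.54,0.003,0,0,0,0,0,0.54,0.003,0,0,0,0,0,0.54]'; python3 -m inch '[0.004,0,0,0,0,0,0.54,0.004,0,0,0,0,0,0.54,0.004,0,0,0,0,0,0.54]'; python3 -m inch '[0.004,0,0,0,0,0,0.54,0.004,0,0,0,0,0,0.54]';python3 - <<'E'
from h import *
delta([.5555,-.0395,.094])
s=eyes.snapshot('scene');crop(s,210,130,360,280,4,'s10.png')
E
```

```text
t: 13.25
tcp_pos: [0.5556, -0.0462, 0.093]
ee_rot: [0.704, 0.711, -0.0, -0.0]
contact_force: [-0.0, -0.1, -0.3]
opening: 0.0503
t: 13.62
tcp_pos: [0.5555, -0.0341, 0.093]
ee_rot: [0.704, 0.711, -0.0, -0.0]
contact_force: [1.0, -0.2, -0.4]
opening: 0.0503
t: 13.88
tcp_pos: [0.5554, -0.0262, 0.093]
ee_rot: [0.704, 0.711, -0.0, 0.0]
contact_force: [-0.1, 0.6, 0.8]
opening: 0.0501
t 13.88 tcp [ 0.5554 -0.0262  0.093 ] F [-0.08  0.57  0.83] op 0.0501 q7 0.24
tooly heading 0.0101 z [-0.e+00 -1.e-04 -1.e+00]
tool delta [-0.0133 -0.0001 -0.001 ]
```

View pics/s10.png

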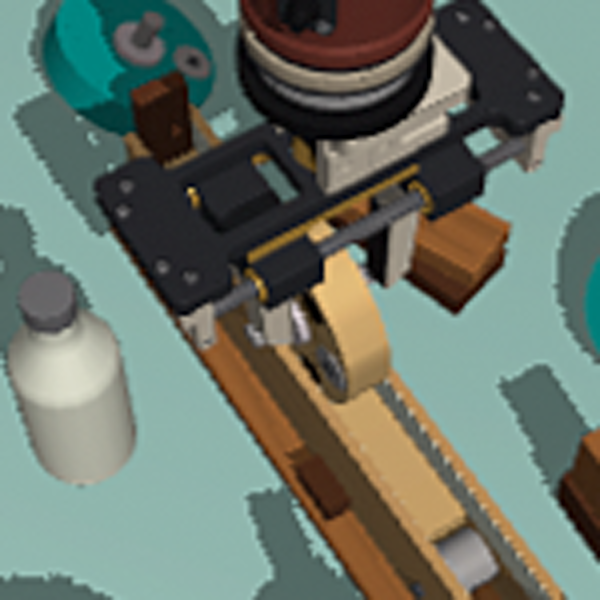

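Run:
```python
from h import *
s=ctrl.get_state();M=Rn.from_quat(s['ee_rot']).as_matrix();p=s['tcp_pos']
im=eyes.snapshot('scene')
x0,y0,k=255,170,9
v=cv2.resize(im[y0:y0+65,x0:x0+80,::-1],None,fx=k,fy=k,interpolation=cv2.INTER_CUBIC)
def L(a,b,c):
    q=(proj('scene',[a,b])-[x0,y0]+.5)*k;cv2.line(v,tuple(map(int,q[0])),tuple(map(int,q[1])),c,1)
for sy in(.025,-.025):
    a=p+M@[-.0075,sy,.008];b=p+M@[.0075,sy,.008];L(a,b,(0,0,255))
    L(a,p+M@[-.0075,sy,-.03],(0,0,255));L(b,p+M@[.0075,sy,-.03],(0,255,0))
L([.5555-.036,-.039,.101],[.5555+.036,-.039,.101],(255,0,0))
cv2.imwrite('pics/s11.png',v)
```

```text
(no output)
```

View pics/s11.png

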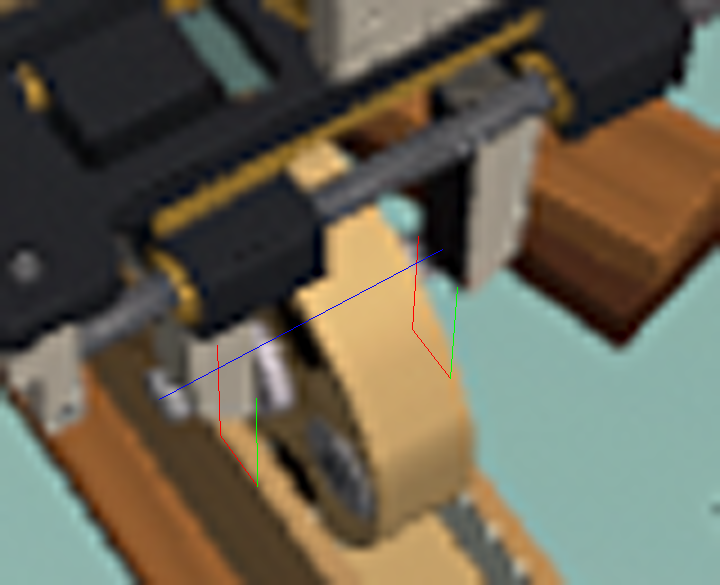

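Run:
```python
from h import *
s=ctrl.get_state();M=Rn.from_quat(s['ee_rot']).as_matrix();p=s['tcp_pos'];print(p,M.round(3).tolist(),s['t'])
for h in(.008,0,-.008,-.016,-.024):
    print(h,((proj('scene',[p+M@[.0075,-.025,h],p+M@[.0075,.025,h],p+M@[-.0075,-.025,h]])-[255,170]+.5)*9).round(0).tolist())
```

```text
[ 0.55543583 -0.02563862  0.0930135 ] [[-0.011, 1.0, -0.0], [1.0, 0.011, 0.0], [0.0, -0.0, -1.0]] 13.975
0.008 [[450.0, 378.0], [257.0, 485.0], [412.0, 328.0]]
0 [[451.0, 359.0], [257.0, 467.0], [413.0, 309.0]]
-0.008 [[453.0, 340.0], [256.0, 449.0], [414.0, 290.0]]
-0.016 [[454.0, 321.0], [256.0, 431.0], [415.0, 271.0]]
-0.024 [[456.0, 301.0], [256.0, 412.0], [416.0, 251.0]]
```

The picture shows the fingers passed above the axle. The real fingertips sit about 25 mm above the reported TCP, so they are roughly 33 mm higher than stated. That also explains why the first pin grip failed. I'll back up behind the axle and go lower, watching the force.

```bash
python3 -m inch '[-0.02,0,0,0,0,0,0.54,-0.018,0,0,0,0,0,0.54,0,0,0.01,0,0,0,0.54,0,0,0.01,0,0,0,0.54,0,0,0,0,0,0,0.54]';python3 -m inch '[0,0,0.005,0,0,0,0.54,0,0,0.004,0,0,0,0.54,0,0,0,0,0,0,0.54]';python3 - <<'E'
from h import *
delta([.5558,-.0395,.063])
s=eyes.snapshot('scene');crop(s,250,150,340,240,7,'s12.png')
E
```

```text
t: 14.6
tcp_pos: [0.5548, -0.0631, 0.0716]
ee_rot: [0.703, 0.711, -0.001, -0.001]
contact_force: [-1.2, -0.4, -0.2]
opening: 0.0503
t: 14.98
tcp_pos: [0.5556, -0.0642, 0.0637]
ee_rot: [0.703, 0.711, -0.0, -0.0]
contact_force: [0.1, 0.3, -0.7]
opening: 0.0496
t 14.97 tcp [ 0.5556 -0.0642  0.0637] F [ 0.07  0.3  -0.71] op 0.0496 q7 0.32
tooly heading 0.0103 z [-7.e-04  1.e-04 -1.e+00]
tool delta [0.0247 0.0005 0.0007]
```

View pics/s12.png

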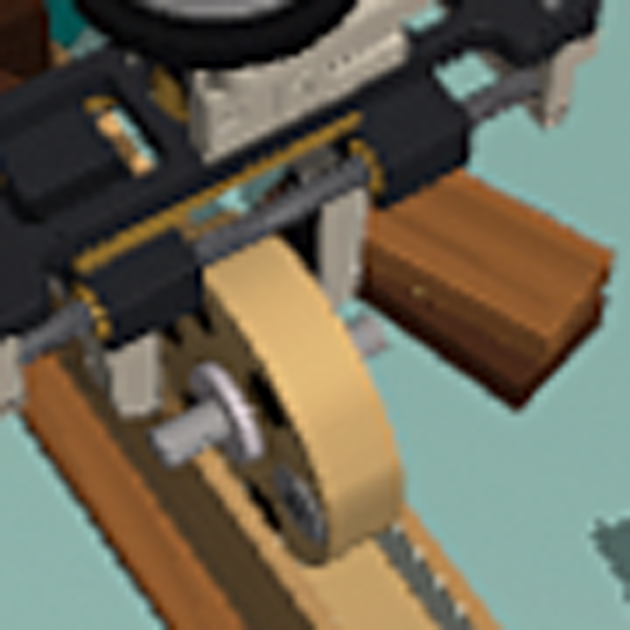

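Run:
```python
from h import *
s=ctrl.get_state();M=Rn.from_quat(s['ee_rot']).as_matrix();p=s['tcp_pos']
for h in(.008,-.008,-.016,-.024,-.03):
    print(h,((proj('scene',[p+M@[.0075,-.025,h],p+M@[.0075,.025,h]])-[250,150]+.5)*7).round(0).tolist(), (p+M@[0,0,h])[2])
C=proj('scene',[[.5555+.036,-.039,.101]]);print((C-[250,150]+.5)*7)
```

```text
0.008 [[309.0, 388.0], [165.0, 467.0]] 0.055961674894441905
-0.008 [[309.0, 360.0], [163.0, 439.0]] 0.0719616745196761
-0.016 [[310.0, 345.0], [162.0, 425.0]] 0.0799616743322932
-0.024 [[310.0, 330.0], [162.0, 411.0]] 0.0879616741449103
-0.03 [[311.0, 319.0], [161.0, 400.0]] 0.09396167400437312
[[159.42237162 450.96938814]]
```

```bash
python3 -m inch '[0.003,0,0.003,0,0,0,0.54,0.003,0,0,0,0,0,0.54,0.003,0,0,0,0,0,0.54,0.003,0,0,0,0,0,0.54]'; python3 -m inch '[0.003,0,0,0,0,0,0.54,0.003,0,0,0,0,0,0.54]'; python3 -m inch '[0.003,0,0,0,0,0,0.54,0.003,0,0,0,0,0,0.54]';python3 - <<'E'
from h import *
delta([.5558,-.0395,.060])
s=eyes.snapshot('scene');crop(s,250,150,340,240,7,'s13.png')
E
```

```text
t: 15.52
tcp_pos: [0.5558, -0.0523, 0.0612]
ee_rot: [0.703, 0.711, 0.0, 0.0]
contact_force: [-0.3, -0.4, 0.3]
opening: 0.0501
t: 15.78
tcp_pos: [0.5556, -0.0461, 0.0611]
ee_rot: [0.704, 0.711, 0.0, -0.0]
contact_force: [-0.3, 0.2, -0.3]
opening: 0.0498
t: 16.02
tcp_pos: [0.5556, -0.0401, 0.061]
ee_rot: [0.704, 0.711, -0.0, -0.0]
contact_force: [-0.2, -0.2, -0.4]
opening: 0.0503
t 16.02 tcp [ 0.5556 -0.0401  0.061 ] F [-0.21 -0.22 -0.36] op 0.0503 q7 0.28
tooly heading 0.0102 z [-1.e-04  1.e-04 -1.e+00]
tool delta [0.0006 0.0002 0.001 ]
```

View pics/s13.png

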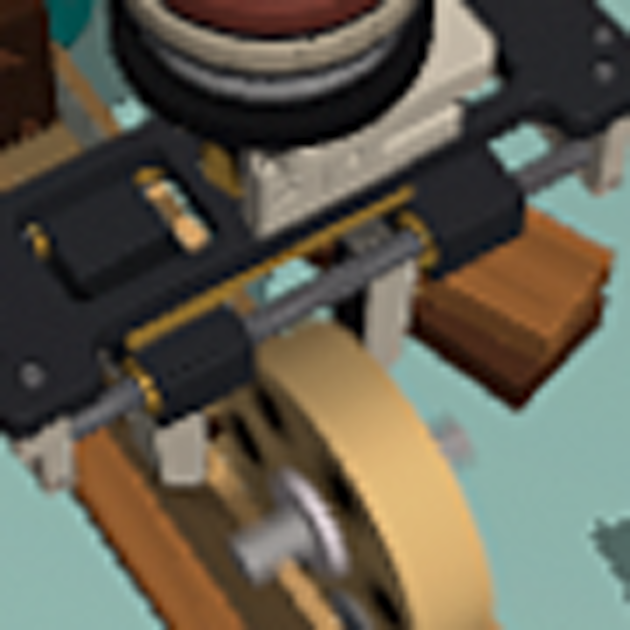

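```bash
python3 -m inch '[0,0,0,0,0,0,0.54,0,0,0,0,0,0,0.54]'
python3 - <<'E'
from h import *
s=eyes.snapshot('scene');crop(s,230,150,390,300,4,'s14.png')
s=eyes.snapshot('top');crop(s,130,150,330,260,4,'t14.png')
E
```

```text
t: 16.32
tcp_pos: [0.5556, -0.0406, 0.0611]
ee_rot: [0.704, 0.711, -0.0, 0.0]
contact_force: [-0.4, -0.1, -0.2]
opening: 0.0501
```

View pics/s14.png

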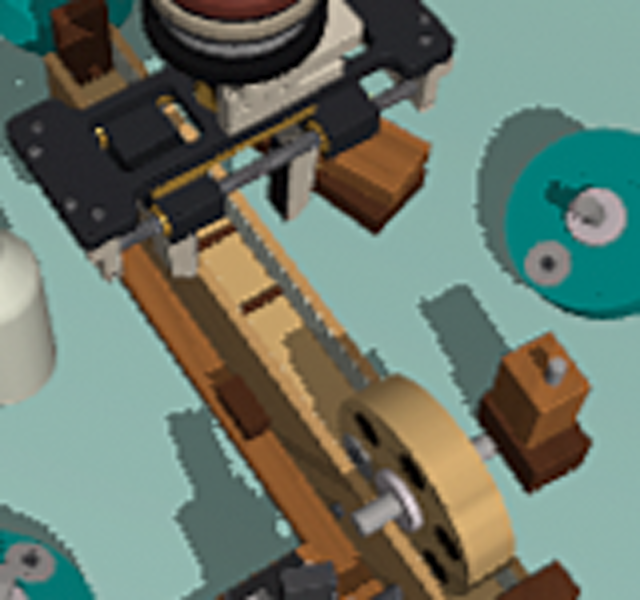

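View pics/t14.png

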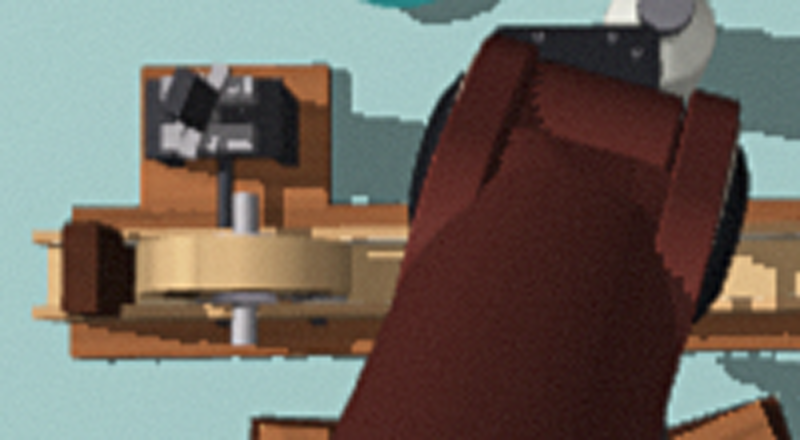

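```bash
python3 -m inch '[-0.02,0,0,0,0,0,0.54,-0.01,0,0,0,0,0,0.54,0,0,0,0,0,0,0.54,0,0,0,0,0,0,0.54]'; python3 -m inch '[0,0,0,0,0,0,0.54,0,0,0,0,0,0,0.54,0,0,0,0,0,0,0.54,0,0,0,0,0,0,0.54]'
python3 - <<'E'
from h import *
s=eyes.snapshot('scene');crop(s,230,150,390,300,4,'s15.png')
s=eyes.snapshot('top');crop(s,130,150,330,260,4,'t15.png')
E
```

```text
t: 16.92
tcp_pos: [0.5558, -0.0696, 0.061]
ee_rot: [0.703, 0.711, 0.0, -0.0]
contact_force: [-1.0, -0.3, -0.1]
opening: 0.0505
t: 17.42
tcp_pos: [0.5559, -0.0703, 0.061]
ee_rot: [0.703, 0.711, -0.0, -0.0]
contact_force: [0.6, -0.5, 0.6]
opening: 0.0502
```

View pics/s15.png

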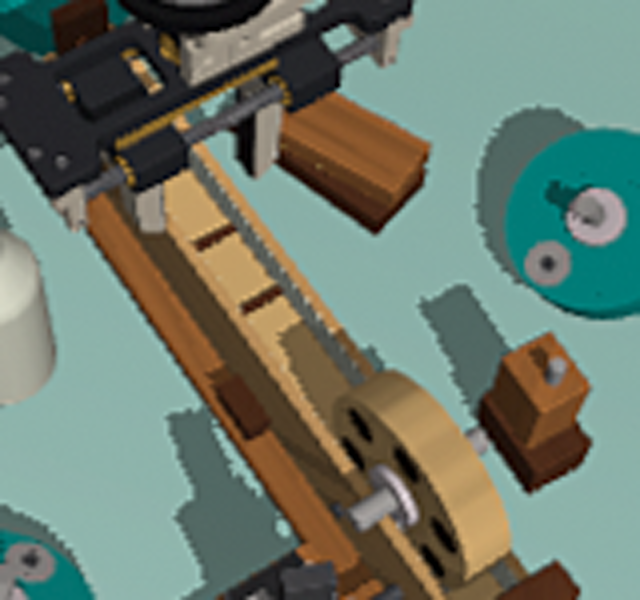

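View pics/t15.png

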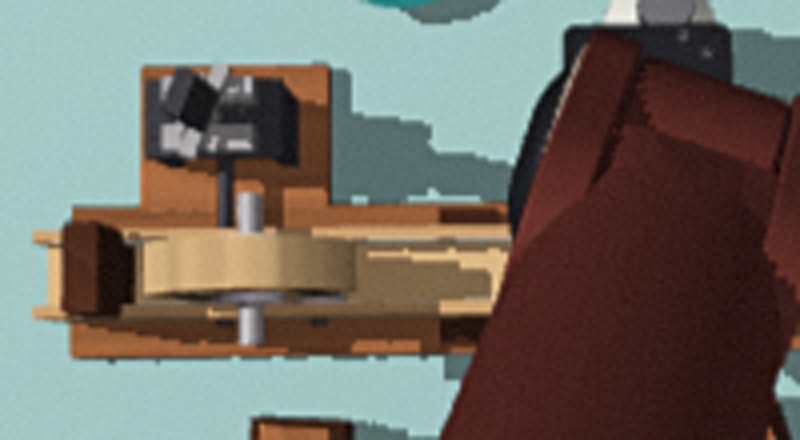

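```bash
python3 -m inch '[0,0,-0.04,0,0,0,0.54,0,0,-0.04,0,0,0,0.54,0,0,-0.04,0,0,0,0.54,0,0,0,0,0,0,0.54,0,0,0,0,0,0,0.54]'; for i in 1 2 3 4 5 6; do python3 -m inch '[0,0,0,0,0,0,0.54,0,0,0,0,0,0,0.54,0,0,0,0,0,0,0.54,0,0,0,0,0,0,0.54,0,0,0,0,0,0,0.54]' | head -1; done;  python3 - <<'E'
from h import *
p=[.557,.0145,1.5815]
for k in range(2):
    s=eyes.snapshot('scene');crop(s,290,220,390,300,7,f's16{k}.png')
s=eyes.snapshot('top');crop(s,130,150,230,240,7,'t16.png')
for z in(.094,.1): print((proj('top',[S(p,.1,y,z) for y in(-.036,.036)])-[130,150]+.5)*7,(proj('scene',[S(p,.1,y,z) for y in(-.036,.036)])-[290,220]+.5)*7)
R=S(p,.1,-.012,.094-.035);print('slug',(proj('scene',[R])-[290,220]+.5)*7); delta(None)
E
```

```text
t: 18.15
tcp_pos: [0.5552, -0.0702, 0.1804]
ee_rot: [0.704, 0.711, -0.0, -0.001]
contact_force: [1.0, -0.4, -0.7]
opening: 0.0505
t: 18.77
t: 19.4
t: 20.02
t: 20.65
t: 21.28
t: 21.9
[[444.92731659 337.56209914]
 [444.05199849 599.81379532]] [[191.29541619 423.35192561]
 [419.50463724 282.12583039]]
[[440.90373031 335.13131948]
 [439.99215236 599.26489482]] [[192.88043855 414.81430812]
 [422.68062631 272.80363001]]
slug [[256.85915873 424.39202204]]
t 22.05 tcp [ 0.5559 -0.0704  0.1811] F [ 0.16 -0.71 -0.68] op 0.0501 q7 0.28
tooly heading 0.01 z [-0. -0. -1.]
```

View pics/s161.png

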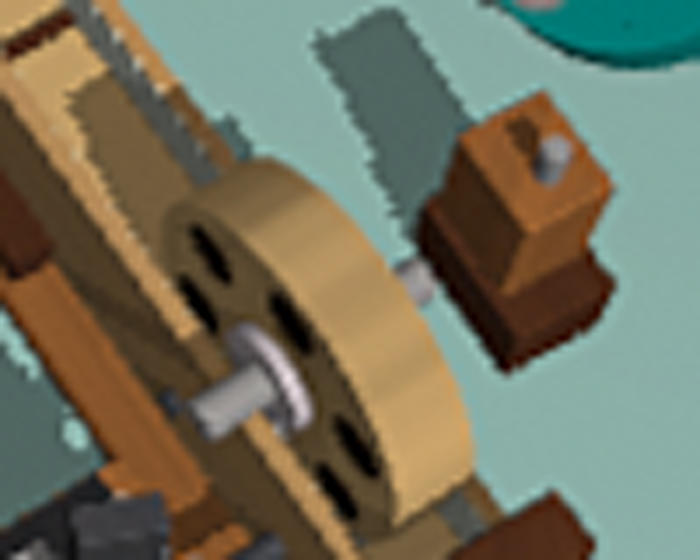

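View pics/t16.png

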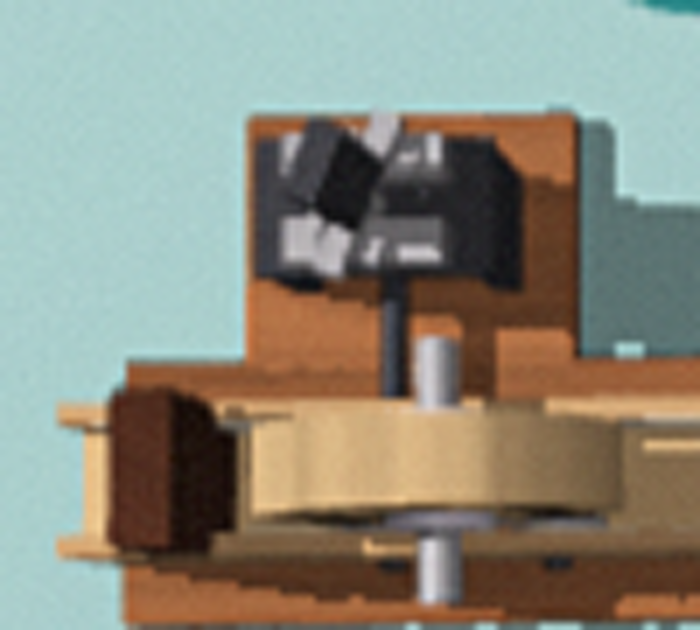

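Run:
```python
from h import *
from scipy.optimize import least_squares
p=[.557,.0145,1.5815]
obs=np.array([(212,255),(197,305),(291,320),(357,447),(335,490)])/7+[290,220]-.5
def mod(v):
    a=v[0]+np.radians([150,210,90,30,-30])   # slug at -90+v0
    return proj('scene',[S(p,.1+.035*np.cos(t)+v[1],-.012+0*v[2],.094+.035*np.sin(t)+v[2]) for t in a])
for g in range(-2,3):
    r=least_squares(lambda v:(mod(v)-obs).ravel(),[np.radians(g*6),0,0]);print(np.degrees(r.x[0]),r.x[1:],np.abs(r.fun).max())
a=cv2.imread('pics/s160.png').astype(int);b=cv2.imread('pics/s161.png').astype(int);print(abs(a-b).max(),abs(a-b).mean())
```

```text
-1.532722632391213 [0.00157303 0.00525821] 0.46902195492370424
-1.5327220442190825 [0.00157303 0.00525821] 0.46902194005176057
-1.5327226646630632 [0.00157303 0.00525821] 0.4690219591473124
-1.532721863727947 [0.00157303 0.00525821] 0.4690219408471705
-1.5327219130645302 [0.00157303 0.00525821] 0.46902194213009807
8 0.5863724489795918
```

```bash
python3 -c "
from station import ctrl
print(ctrl.close_job())"
```

```text
the job is handed in; nothing more can be done
None
```

The lock pin is parked in its rest notch, the wheel sits between the two rollers with the slug straight down, and I have handed the job in. No verdict was reported.

**What I did**
- **Lock pin:** I pulled it up about 24 mm, turned it 1.2 rad and let it down into the notch. My first grip missed because the real fingertips turned out to be about 33 mm higher than stated. The second grip held.
- **Wheel:** For the same reason my first push passed over the axle without touching it. Going lower, I pushed the wheel at both axle ends over the front dowel. From there it rolled onto the rollers by itself. I then raised the arm clear and let the wheel swing freely.

**Last checks, from the pictures just before handing in (t = 22 s)**
- **Slug:** it is hidden behind the side board. The five empty holes put it about 1.5° from straight down.
- **Stillness:** two frames taken 0.05 s apart were practically the same, about 4 s after the arm rose clear.
- **Position:** along the track the axle is within about 2 mm of the settled point. The scene camera read its height about 5 mm too high. That camera had already read known points about 4 mm too high, so I took this as calibration error.
- **Lock pin:** it still shows turned and raised in the notch. I read its lift (about 16 mm) from the tool height when I released it, not from the joint itself.
- **Bystanders:** the arm touched none of them, and none looked moved in the pictures, though I did not measure their positions again.

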